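Snug down the thumbscrew on the loaded V-block clamp

ROBOT

A 6-joint arm with a two-finger parallel gripper is mounted at the origin on the work surface. World frame = base frame: x ahead of the robot, y to its left, z up, the work surface at z = 0. Lengths are in m, angles in rad, forces in N, time in s.
With the tool pointing down it reaches from about 0.325 to 0.9 m from the base axis. Payload 6.1 kg.
Tool frame: the origin (TCP) lies on the centre line of the jaws, within the pads' length; the fingertips stand 19 mm ahead of it and the grasp point (between the pads) is the TCP; z points along the fingers, x is the direction in which the jaws open and shut, and the axes are right-handed (so a half turn about z gives the same grasp; the last joint's range is limited). The gripper opens to 87 mm and grips with 3 to 60 N. Pads are 19 mm wide; open, the fingers measure 117 mm over their backs; the gripper's body (75 mm by 190 mm) begins 51 mm behind the grasp point.
Start: joints at [-1.348, 0.22, 1.526, -0, 1.395, -0.126], TCP at [0.214, -0.587, 0.242] pointing down, gripper open.
Joint ranges: [-2.98, 2.98], [-0.91, 2.08], [0.09, 2.57], [-1.24, 4.39], [0.2, 2.65], [-2.68, 2.68]. Speed limits (rad/s): [2.57, 2.57, 3.01, 3.14, 3.14, 3.14].

INTERFACE

Orientations are given as [roll, pitch, yaw] about the fixed x, y, z axes, in that order (R = Rz(yaw) Ry(pitch) Rx(roll)).
In Python, from workcell import bot gives the robot as it stands.
- The arm moves only by the tool play_rows, never from a script. Its argument "motion" is a list of rows, each a list of 7 numbers: the gripper's target within -1 to 1 (fully open at 1, half-way at 0, shut at -1), then the shift along the tool's x, y, z in cm, then the turn, a rotation vector about the tool's x, y, z in rad. In form: [[grip, tx, ty, tz, rx, ry, rz], ...]. A call has exactly 10 rows; each row is the pose to reach, as a shift and turn from the pose commanded when the call began, along the tool's axes at that moment; what a row does not reach only later rows make up. A row lasts 1/12 s, in which the tool goes at most 41.7 mm and 7.16 degrees, less where a joint would pass 70% of its speed; a pose out of reach is approached as far as the arm can. A call with a gripper value outside its range is refused whole. The fingers move at their own pace and stop on an object; "newtons" is the grip in N (left out, the last holds). Time passes only in rows, so rows that repeat a pose let the fingers close, or fill a call up. It gives the time, the measured TCP pose, the force and the opening at its end, in the units of the state.
- bot.get_obs(): the state, without advancing time (a new reading comes with each control period).
- bot.capture(name): name is "scene" or "top" or "wrist"; returns the picture (480x640x3 uint8, red, green, blue); there is no depth.
- bot.calibration(name): a dict with "mtx" (3x3 intrinsics, pixels), "rvec" (rotation vector, rad) and "tvec" (3), from world to camera coordinates, as OpenCV has them. Camera axes: x right, y down, z forward; pixel columns grow to the right and rows downward; lengths in m; the calibration is good to about 2 mm. A picture is of the moment at which its call begins: read the wrist's pose just before it. calibration takes no time and is no camera call; for the wrist camera it gives the pose at the moment of the call.
- bot.finish_job(): hands the job in, once; it reports no verdict.
The state is a dict: "clock": time; "joint_positions": joint angles; "joint_velocities": joint speeds; "joint_efforts": joint torques, N m; "tool_pos": TCP position; "ee_rot": TCP orientation; "wrist_force": force on the tool from outside, world axes, zero at the start; "torque": the same for the moment, N m; "width": opening from 0.0 (shut) to 1.0 (fully open).
Only numpy, scipy, OpenCV 4.12 (cv2) and the standard library are available. Lean on these libraries where they do the work, as an engineer would, in place of code of your own. Each camera call takes 0.05 s, during which the arm holds its last target.

TASK

One of the two V-block clamps has a collet chuck lying in its V; the other is empty. Turn the loaded clamp's knurled thumbscrew clockwise (seen from above) until it seats and you feel the resistance rise, then stop there without forcing it and let go. Leave the empty clamp's screw alone.

Things in the scene. Friction and masses are not known exactly. Their poses are not given: they have to be found in the camera images.
- screw (a joint): turn (rad) of the loaded clamp's thumbscrew, growing clockwise seen from above. The loaded clamp holds a steel collet chuck: shank 30 mm across, 105 mm long, with a dark nut 42 mm across. The screw starts between 0.3 and 0.9, turns freely (0.04 N m) and seats at 1.5, where this value stops. One grasp is enough (at most 1.2 rad). It does not visibly sink.
- screw_strain (a joint): how far (rad) the loaded clamp's thumbscrew head is forced on, clockwise, past its seat. The clamp gives like a spring: the resistance climbs from the seat on by 1 N m per rad, so snug (0.2 N m) is about 0.2; above 0.5 it is overtightened. Near 0 before it seats; it springs back to 0 when let go.
- screw_head (a point): centre of the loaded clamp's round knurled steel thumbscrew head (36 mm across, 26 mm tall, upright axis, black index line on top), 127 mm above the table. It stands clear on a thin neck: the top of the steel cross-bar below (98 x 26 mm, on two posts over the V-block, bolted down on a 130 x 120 mm plate) is 30 mm under this point. Grip it from above at any yaw.
- spare_screw_mark (a point): index line on top of the thumbscrew head of the other, empty clamp, otherwise the same, nothing in its V; the point is 15 mm out from that screw's axis and 13 mm above its head's centre. Not to be turned.

How it is judged:
By the outcome, as a careful person would: the job done as asked, in the order asked, and still so for the second after the job is handed in, with the robot touching nothing.
It also fails if it takes over 43 s, if anything falls off the work surface, if the arm or the gripper's body presses on something with over 40 N, if the wrist force passes 120 N, or if a joint passes its speed limit or range.

## Working session

There is one attempt and no reset: what is moved stays moved. The work goes in short steps, Python scripts to look and compute and a tool call to move; the robot and the scene stay as the last step left them, time stands still between calls to the robot, and variables do not carry over. Pictures are saved under pics/ and viewed, and the job is handed in when it is done.

Besides the shell and the picture viewer there is one more tool, called as name(argument=value, ...) on one line, values as JSON. play_rows: Moves the arm, as the interface text tells. Its arguments: {"type":"object","properties":{"motion":{"type":"array"},"newtons":{"type":"number"}},"required":["motion"]}

```bash
mkdir -p pics; python3 - <<'E'
from workcell import bot
import cv2
o=bot.get_obs(); print(o)
for n in ("scene","top"):
    cv2.imwrite(f"pics/{n}0.png",bot.capture(n)[:,:,::-1])
    print(n,bot.calibration(n))
E
```

```text
{'clock': 0.0, 'joint_positions': array([-1.34814761e+00,  2.21194420e-01,  1.52759572e+00,  7.32759552e-06,
        1.39466523e+00, -1.26099312e-01]), 'joint_velocities': array([-0.00025511,  0.00128667, -0.00022746, -0.00060739,  0.00085015,
       -0.00043215]), 'joint_efforts': array([ 4.01333955e-04, -4.94612288e+01, -3.87370956e+01,  7.00099720e-02,
        5.73967549e-02, -1.40397478e-04]), 'tool_pos': array([ 0.21344943, -0.5868218 ,  0.24046499]), 'ee_rot': array([-3.14135123e+00,  1.84701938e-03, -1.22204937e+00]), 'wrist_force': array([0.54026493, 0.09077306, 0.32899385]), 'torque': array([-0.06567516, -0.00323859, -0.0192177 ]), 'width': 1.002504309562543}
scene {'mtx': array([[500.44817719,   0.        , 321.58288535],
       [  0.        , 500.44817719, 238.0104431 ],
       [  0.        ,   0.        ,   1.        ]]), 'rvec': array([ 1.93069286,  1.61786627, -0.63837848]), 'tvec': array([-0.08136582, -0.2612051 ,  1.29724638])}
top {'mtx': array([[564.22301921,   0.        , 328.20631342],
       [  0.        , 564.22301921, 240.0854396 ],
       [  0.        ,   0.        ,   1.        ]]), 'rvec': array([ 2.14118783, -2.11025247,  0.16731864]), 'tvec': array([-0.00149648,  0.51817548,  1.08906696])}
```

View pics/scene0.png

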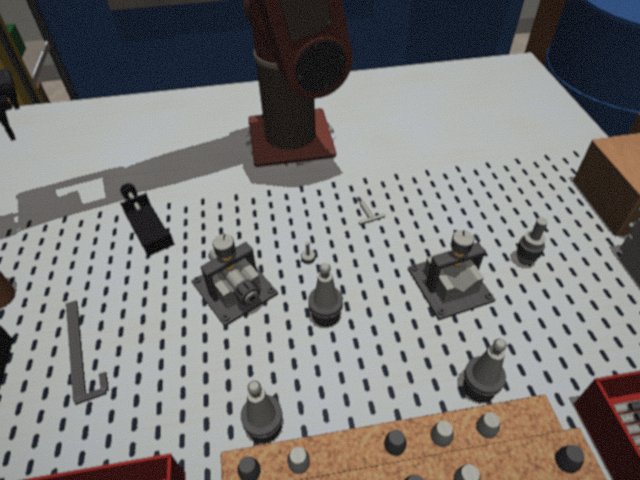

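View pics/top0.png

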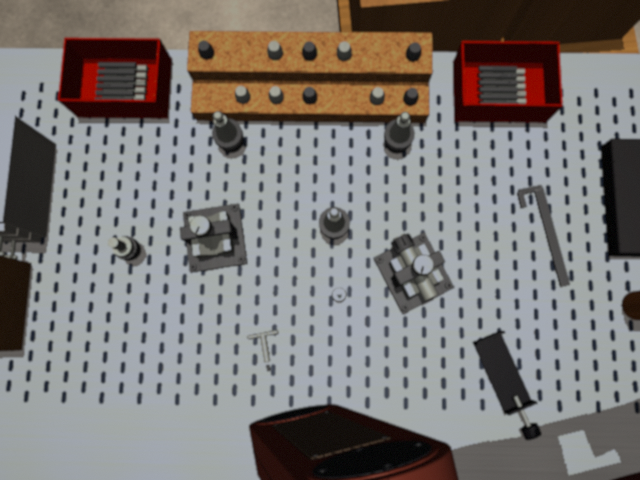

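The loaded clamp, with the chuck in its V, is at about (422,264) in top and (223,243) in scene. The empty one is at (200,226) in top and (462,243) in scene. I'll zoom in and triangulate.

```bash
cat > h.py <<'E'
import numpy as np, cv2
from workcell import bot
def ray(n,uv,cal=None):
    c=cal or bot.calibration(n); R=cv2.Rodrigues(c["rvec"])[0]
    p=cv2.undistortPoints(np.array([[uv]],float),c["mtx"],None)[0,0]
    d=R.T@np.array([p[0],p[1],1]); o=-R.T@c["tvec"].ravel(); return o,d
def onz(n,uv,z,cal=None):
    o,d=ray(n,uv,cal); return o+d*(z-o[2])/d[2]
E
python3 - <<'E'
from h import *
a=cv2.imread("pics/top0.png")[225:325,365:465]; b=cv2.imread("pics/scene0.png")[220:320,185:285]
cv2.imwrite("pics/crop0.png",np.hstack([cv2.resize(x,(400,400),interpolation=cv2.INTER_CUBIC) for x in(a,b)]))
print(onz("top",(422.5,264.5),.14),onz("scene",(223,240),.14))
E
```

```text
[ 0.45888514 -0.16768854  0.14      ] [ 0.45815273 -0.1679604   0.14      ]
```

View pics/crop0.png

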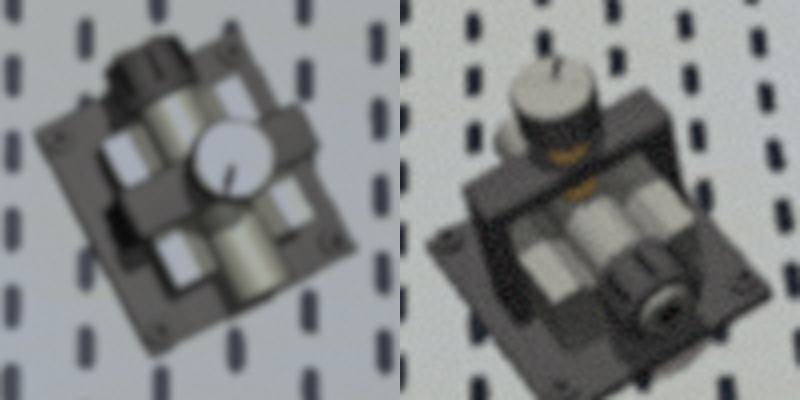

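play_rows(motion=[[1,-1.5,-2,0,0,0,-0.06],[1,-4.5,-5.5,0,0,0,-0.18],[1,-7.2,-8.5,0,0,0,-0.28],[1,-9.7,-11.7,0,0,0,-0.39],[1,-12.3,-14.8,0,0,0,-0.49],[1,-14.9,-17.9,0,0,0,-0.6],[1,-17.5,-21,0,0,0,-0.7],[1,-20,-24.1,0,0,0,-0.8],[1,-22.5,-27.2,0,0,0,-0.9],[1,-25,-30.2,0,0,0,-1.0]])

```text
clock: 0.93
tool_pos: [0.4125, -0.2472, 0.2413]
ee_rot: [-3.141, 0.0, -0.217]
wrist_force: [0.8, -1.4, -0.1]
width: 1.001
```

```bash
python3 - <<'E'
from h import *
o=bot.get_obs(); print(o['tool_pos'],o['ee_rot'],o['joint_positions'])
print(onz("top",(423.2,264.7),.14),onz("scene",(223.3,242.5),.14))
E
```

```text
[ 0.41245638 -0.2471851   0.24133432] [-3.14142957e+00  3.16691124e-05 -2.17203812e-01] [-7.04188766e-01 -1.30945399e-01  1.89038749e+00  1.31639052e-04
  1.38225487e+00 -4.87009631e-01]
[ 0.45853633 -0.16895469  0.14      ] [ 0.46412394 -0.16766967  0.14      ]
```

play_rows(motion=[[1,0.8,-2.5,0,0,0,-0.07],[1,1.5,-4.8,0,0,0,-0.13],[1,2.2,-6.8,0,0,0,-0.18],[1,2.7,-8.2,0,0,0,-0.21],[1,2.9,-8.8,0,0,0,-0.22],[1,2.9,-8.8,0,0,0,-0.22],[1,2.9,-8.8,0,0,0,-0.22],[1,2.9,-8.8,0,0,0,-0.22],[1,2.9,-8.8,0,0,0,-0.22],[1,2.9,-8.8,0,0,0,-0.22]])

```text
clock: 1.77
tool_pos: [0.4593, -0.1705, 0.2415]
ee_rot: [3.141, 0.0, -0.004]
wrist_force: [0.9, -0.0, -0.2]
width: 0.997
```

```bash
python3 - <<'E'
from h import *
o=bot.get_obs(); print(o['tool_pos'],o['ee_rot'],o['joint_positions'])
c=bot.calibration("wrist");im=bot.capture("wrist")[:,:,::-1]; cv2.imwrite("pics/w1.png",im)
np.save("w1.npy",np.r_[c["mtx"].ravel(),c["rvec"].ravel(),c["tvec"].ravel()])
R=cv2.Rodrigues(c["rvec"])[0]; print(cv2.projectPoints(np.array([[.46,-.168,.14]]),c["rvec"],c["tvec"],c["mtx"],None)[0], -R.T@c["tvec"])
E
```

```text
[ 0.45926821 -0.17054006  0.24151504] [ 3.14146696e+00  1.20188186e-04 -3.65868592e-03] [-5.16570682e-01 -1.07817616e-01  1.86906457e+00 -1.71599082e-04
  1.38038874e+00 -5.12879524e-01]
[[[321.32275256 239.77047491]]] [ 0.45963286 -0.09706738  0.38541477]
```

View pics/w1.png

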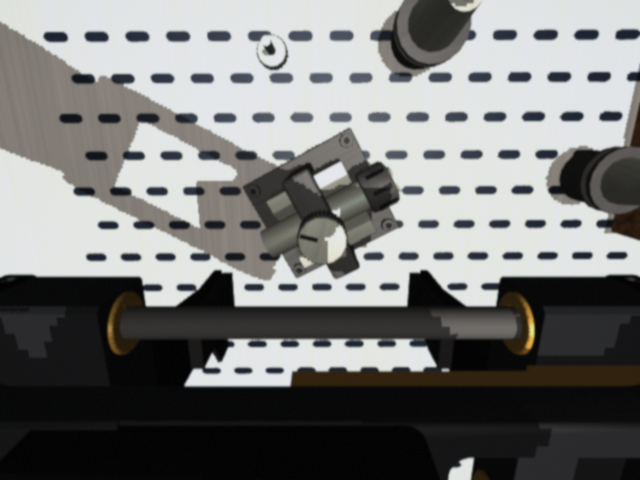

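The wrist view shows the head disc at about (322,240), index line to its left. I'll fit the circle.

```bash
python3 - <<'E'
from h import *
v=np.load("w1.npy"); c=dict(mtx=v[:9].reshape(3,3),rvec=v[9:12],tvec=v[12:])
im=cv2.imread("pics/w1.png"); g=cv2.medianBlur(cv2.cvtColor(im,6),3)
cs=cv2.HoughCircles(g[190:290,270:380],cv2.HOUGH_GRADIENT,1,20,param1=80,param2=12,minRadius=19,maxRadius=30)
print(cs)
for q in cs[0][:3]: print(q,onz("w",(q[0]+270,q[1]+190),.14,c))
cv2.imwrite("pics/w1c.png",cv2.resize(im[190:290,270:380],(660,600),interpolation=cv2.INTER_CUBIC))
E
```

```text
[[[52.5  49.5  23.9 ]
  [ 8.5  36.5  22.8 ]
  [84.5   3.5  19.35]]]
[52.5 49.5 23.9] [ 0.46085539 -0.16779901  0.14      ]
[ 8.5 36.5 22.8] [ 0.4292596  -0.15795125  0.14      ]
[84.5   3.5  19.35] [ 0.48335289 -0.13435396  0.14      ]
```

View pics/w1c.png

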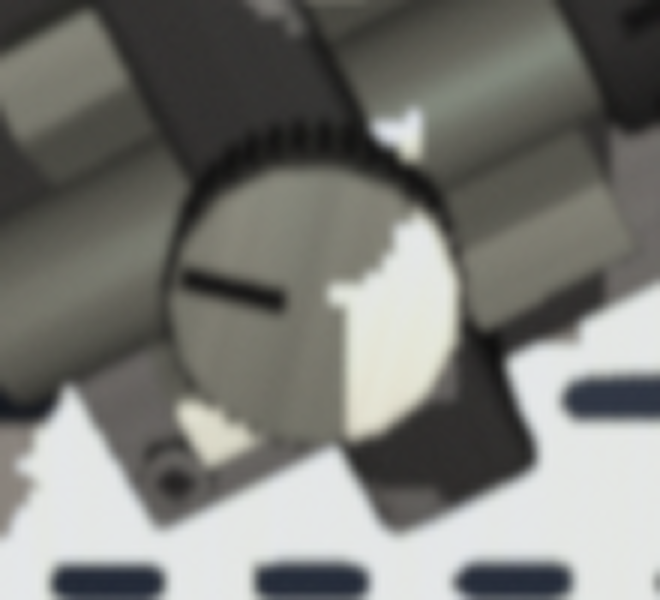

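play_rows(motion=[[1,0.1,-0.2,1,0,0,0],[1,0.1,-0.2,3.5,0,0,0],[1,0.1,-0.2,6,0,0,0],[1,0.1,-0.2,8,0,0,0],[1,0.1,-0.2,9.5,0,0,0],[1,0.1,-0.2,10.5,0,0,0],[1,0.1,-0.2,11.1,0,0,0],[1,0.1,-0.2,11.1,0,0,0],[1,0.1,-0.2,11.1,0,0,0],[1,0.1,-0.2,11.1,0,0,0]])

```text
clock: 2.65
tool_pos: [0.4614, -0.1682, 0.1316]
ee_rot: [3.141, -0.002, -0.002]
wrist_force: [-0.3, 0.2, 0.3]
width: 1.005
```

```bash
python3 - <<'E'
from h import *
o=bot.get_obs(); print(o['tool_pos'],o['ee_rot'],o['wrist_force'],o['torque'])
im=bot.capture("wrist")[:,:,::-1]; cv2.imwrite("pics/w2.png",im)
E
```

```text
[ 0.46139081 -0.16816629  0.13160747] [ 3.14065498e+00 -1.65820250e-03 -2.03538866e-03] [-0.27180112  0.21663531  0.26035628] [-0.01246321 -0.07695203 -0.01994492]
```

View pics/w2.png

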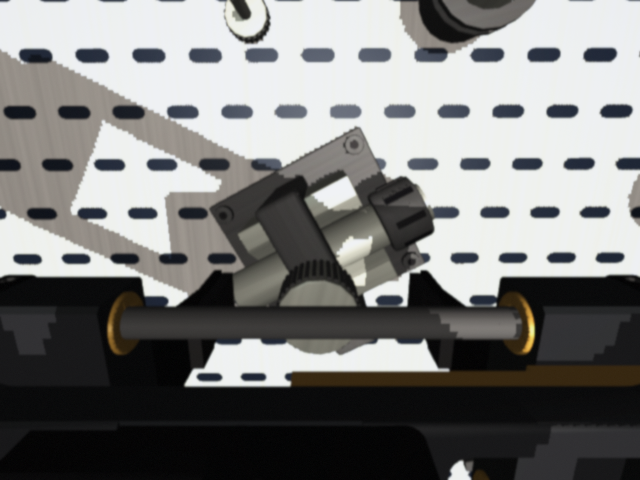

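The head is centred between the fingers (col ~320). Closing now.

play_rows(motion=[[-1,0,0,0,0,0,0],[-1,0,0,0,0,0,0],[-1,0,0,0,0,0,0],[-1,0,0,0,0,0,0],[-1,0,0,0,0,0,0],[-1,0,0,0,0,0,0],[-1,0,0,0,0,0,0],[-1,0,0,0,0,0,0],[-1,0,0,0,0,0,0],[-1,0,0,0,0,0,0]], newtons=30)

```text
clock: 3.53
tool_pos: [0.4604, -0.1677, 0.1305]
ee_rot: [-3.141, 0.001, -0.002]
wrist_force: [-2.0, -0.8, 1.6]
width: 0.41
```

```bash
python3 - <<'E'
from h import *
o=bot.get_obs(); print(o)
E
```

```text
{'clock': 3.5333, 'joint_positions': array([-5.10336257e-01,  8.82836233e-03,  1.97641091e+00, -2.61525656e-04,
        1.15706838e+00, -5.08262166e-01]), 'joint_velocities': array([-0.00048439, -0.00177998, -0.00049227,  0.00095908, -0.00092742,
        0.00067857]), 'joint_efforts': array([ 2.59811394e-01, -3.51076341e+01, -3.53163600e+01,  2.60894112e-01,
       -3.88946095e-01, -2.40660549e-03]), 'tool_pos': array([ 0.46036544, -0.16772385,  0.13051031]), 'ee_rot': array([-3.14145381e+00,  7.41126008e-04, -1.96881445e-03]), 'wrist_force': array([-2.03339761, -0.80077881,  1.63024379]), 'torque': array([ 0.01650887,  0.20826777, -0.0070254 ]), 'width': 0.41011455851764805}
```

play_rows(motion=[[-1,0,0,0,0,0,0.03],[-1,0,0,0,0,0,0.08],[-1,0,0,0,0,0,0.14],[-1,0,0,0,0,0,0.2],[-1,0,0,0,0,0,0.26],[-1,0,0,0,0,0,0.32],[-1,0,0,0,0,0,0.38],[-1,0,0,0,0,0,0.44],[-1,0,0,0,0,0,0.48],[-1,0,0,0,0,0,0.5]])

```text
clock: 4.37
tool_pos: [0.4609, -0.1679, 0.1306]
ee_rot: [-3.142, -0.001, -0.504]
wrist_force: [1.6, -1.8, -2.1]
width: 0.409
```

```bash
cat > st.py <<'E'
from h import *
o=bot.get_obs(); print(o['clock'],o['tool_pos'],'yaw',o['ee_rot'][2],'q6',o['joint_positions'][5],'tau6',o['joint_efforts'][5],'T',o['torque'],'F',o['wrist_force'],o['width'])
E
python3 st.py
```

```text
4.3667 [ 0.46092361 -0.16791123  0.13057146] yaw -0.5038419510034542 q6 -0.006436484059421557 tau6 0.061842240393161774 T [-0.18242103 -0.28936886  0.02127306] F [ 1.55035797 -1.76131549 -2.05573109] 0.40944378315524316
```

play_rows(motion=[[-1,0,0,0,0,0,0.02],[-1,0,0,0,0,0,0.04],[-1,0,0,0,0,0,0.06],[-1,0,0,0,0,0,0.08],[-1,0,0,0,0,0,0.1],[-1,0,0,0,0,0,0.1],[-1,0,0,0,0,0,0.1],[-1,0,0,0,0,0,0.1],[-1,0,0,0,0,0,0.1],[-1,0,0,0,0,0,0.1]])

```text
clock: 5.2
tool_pos: [0.461, -0.1679, 0.1306]
ee_rot: [-3.141, -0.001, -0.602]
wrist_force: [3.4, -1.7, -4.6]
width: 0.404
```

```bash
python3 st.py
```

```text
5.2 [ 0.46096285 -0.16794753  0.13061754] yaw -0.6018275900111949 q6 0.09150212372421146 tau6 0.04464809666387737 T [-0.52180273 -0.87971117  0.02782082] F [ 3.36291831 -1.69304231 -4.57597841] 0.4035938095191137
```

play_rows(motion=[[-1,0,0,0,0,0,0.02],[-1,0,0,0,0,0,0.04],[-1,0,0,0,0,0,0.06],[-1,0,0,0,0,0,0.08],[-1,0,0,0,0,0,0.1],[-1,0,0,0,0,0,0.1],[-1,0,0,0,0,0,0.1],[-1,0,0,0,0,0,0.1],[-1,0,0,0,0,0,0.1],[-1,0,0,0,0,0,0.1]])

```text
clock: 6.03
tool_pos: [0.4611, -0.168, 0.1306]
ee_rot: [-3.141, -0.001, -0.702]
wrist_force: [4.4, -2.4, -4.8]
width: 0.407
```

```bash
python3 st.py
```

```text
6.0333 [ 0.46106805 -0.16804359  0.13064213] yaw -0.7018174421381165 q6 0.19147416890890395 tau6 0.04617275786586106 T [-0.6330915  -0.97690142  0.05760547] F [ 4.39688544 -2.44337794 -4.78509335] 0.40725810775166393
```

play_rows(motion=[[-1,0,0,0,0,0,0.02],[-1,0,0,0,0,0,0.04],[-1,0,0,0,0,0,0.06],[-1,0,0,0,0,0,0.08],[-1,0,0,0,0,0,0.1],[-1,0,0,0,0,0,0.1],[-1,0,0,0,0,0,0.1],[-1,0,0,0,0,0,0.1],[-1,0,0,0,0,0,0.1],[-1,0,0,0,0,0,0.1]])

```text
clock: 6.87
tool_pos: [0.4611, -0.1681, 0.1306]
ee_rot: [-3.141, -0.001, -0.802]
wrist_force: [5.3, -3.4, -5.4]
width: 0.407
```

```bash
python3 st.py
```

```text
6.8667 [ 0.46111483 -0.16813835  0.13062428] yaw -0.8018384867536172 q6 0.291495003060635 tau6 0.046586390817537904 T [-0.65763718 -1.01301066  0.08260658] F [ 5.28797125 -3.35191113 -5.42977109] 0.4070065342638493
```

play_rows(motion=[[-1,0,0,0,0,0,0.02],[-1,0,0,0,0,0,0.04],[-1,0,0,0,0,0,0.06],[-1,0,0,0,0,0,0.08],[-1,0,0,0,0,0,0.1],[-1,0,0,0,0,0,0.1],[-1,0,0,0,0,0,0.1],[-1,0,0,0,0,0,0.1],[-1,0,0,0,0,0,0.1],[-1,0,0,0,0,0,0.1]])

```text
clock: 7.7
tool_pos: [0.4612, -0.1682, 0.1306]
ee_rot: [-3.141, -0.002, -0.902]
wrist_force: [5.4, -3.8, -5.1]
width: 0.405
```

```bash
python3 st.py
```

```text
7.7 [ 0.46119691 -0.16821722  0.13064071] yaw -0.9016129434014952 q6 0.39137139130233584 tau6 0.14056900050491095 T [-0.66008637 -1.01534192  0.18288477] F [ 5.35554147 -3.78399418 -5.10026376] 0.4052852212652343
```

Resistance jumped by about 0.1 N m, so the screw has seated. I'll add one small 0.1 rad step to make it snug and confirm the climb.

play_rows(motion=[[-1,0,0,0,0,0,0.02],[-1,0,0,0,0,0,0.04],[-1,0,0,0,0,0,0.06],[-1,0,0,0,0,0,0.08],[-1,0,0,0,0,0,0.1],[-1,0,0,0,0,0,0.1],[-1,0,0,0,0,0,0.1],[-1,0,0,0,0,0,0.1],[-1,0,0,0,0,0,0.1],[-1,0,0,0,0,0,0.1]])

```text
clock: 8.53
tool_pos: [0.4613, -0.1683, 0.1307]
ee_rot: [-3.141, -0.002, -1.001]
wrist_force: [5.9, -4.2, -5.0]
width: 0.405
```

```bash
python3 st.py
```

```text
8.5333 [ 0.46125878 -0.16833009  0.13065753] yaw -1.0014180775528778 q6 0.49122887581101904 tau6 0.23670801892876625 T [-0.79485285 -1.08848225  0.28762478] F [ 5.89482347 -4.18369951 -5.0172524 ] 0.40515027132326864
```

The torque climbed to 0.24 N m, including 0.04 of free drag, so it is snug. Releasing.

play_rows(motion=[[1,0,0,0,0,0,0],[1,0,0,0,0,0,0],[1,0,0,0,0,0,0],[1,0,0,0,0,0,0],[1,0,0,0,0,0,0],[1,0,0,0,0,0,0],[1,0,0,0,0,0,0],[1,0,0,0,0,0,0],[1,0,0,0,0,0,0],[1,0,0,0,0,0,0]])

```text
clock: 9.37
tool_pos: [0.4606, -0.1677, 0.1305]
ee_rot: [3.142, 0.0, -1.002]
wrist_force: [0.5, -0.1, -0.4]
width: 0.988
```

play_rows(motion=[[1,0,0,-0.5,0,0,0],[1,0,0,-1.5,0,0,0],[1,0,0,-3,0,0,0],[1,0,0,-5,0,0,0],[1,0,0,-7,0,0,0],[1,0,0,-9,0,0,0],[1,0,0,-10.5,0,0,0],[1,0,0,-11,0,0,0],[1,0,0,-11,0,0,0],[1,0,0,-11,0,0,0]])

```text
clock: 10.2
tool_pos: [0.4606, -0.1677, 0.2405]
ee_rot: [-3.141, -0.0, -1.002]
wrist_force: [0.5, -0.9, -0.1]
width: 1.0
```

```bash
python3 st.py; python3 - <<'E'
from h import *
c=bot.calibration("wrist");im=bot.capture("wrist")[:,:,::-1]; cv2.imwrite("pics/w3.png",im)
s=bot.capture("scene")[:,:,::-1]; cv2.imwrite("pics/s3.png",s)
u=cv2.projectPoints(np.array([[.461,-.168,.14]]),c["rvec"],c["tvec"],c["mtx"],None)[0].ravel();print(u)
x,y=u.astype(int)
a=im[y-50:y+50,x-50:x+50];b=s[200:300,185:285]
b=s[210:310,175:275]; d=s[215:315,410:510]
cv2.imwrite("pics/c3.png",np.hstack([cv2.resize(q,(260,260),interpolation=cv2.INTER_CUBIC) for q in(a,b,d)]))
def m(uv,center):
    return onz("w",uv,.14,c)
np.save("w3.npy",np.r_[c["mtx"].ravel(),c["rvec"].ravel(),c["tvec"].ravel(),u])
# index line: dark pixels within 14mm of the disc centre on the head top
def idx(img,cal,ctr):
    g=cv2.cvtColor(np.ascontiguousarray(img),6); pts=[]
    X=np.arange(int(ctr[0])-22,int(ctr[0])+23);Y=np.arange(int(ctr[1])-22,int(ctr[1])+23)
    for yy in Y:
        for xx in X:
            p=onz("w",(xx,yy),.14,cal)[:2]-onz("w",ctr,.14,cal)[:2]
            if np.hypot(*p)<.0145 and g[yy,xx]<60: pts.append(p)
    p=np.mean(pts,0);print(len(pts),p,np.arctan2(p[1],p[0]))
v=np.load("w1.npy");idx(cv2.imread("pics/w1.png"),dict(mtx=v[:9].reshape(3,3),rvec=v[9:12],tvec=v[12:]),(322.3,240.5))
idx(im,c,u)
E
```

```text
10.2 [ 0.46056607 -0.16771042  0.24050396] yaw -1.0020194677705787 q6 0.4917723672735371 tau6 0.0009611558925826102 T [-0.02620885  0.03321931  0.04988171] F [ 0.45480296 -0.88625024 -0.06736107] 0.9995748372929781
[321.4416542 243.2504643]
44 [-0.00916203  0.00173513] 2.9544264840152916
44 [-0.00602455  0.00700604] 2.281013725654305
```

View pics/c3.png

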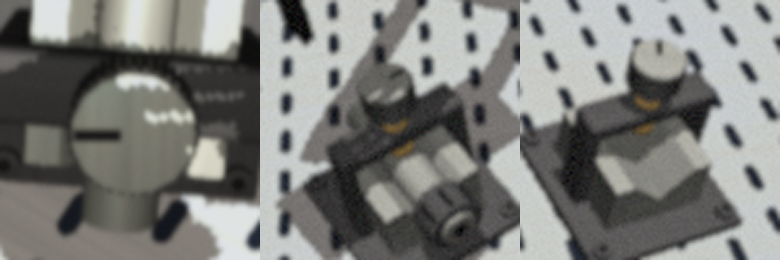

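View pics/w3.png

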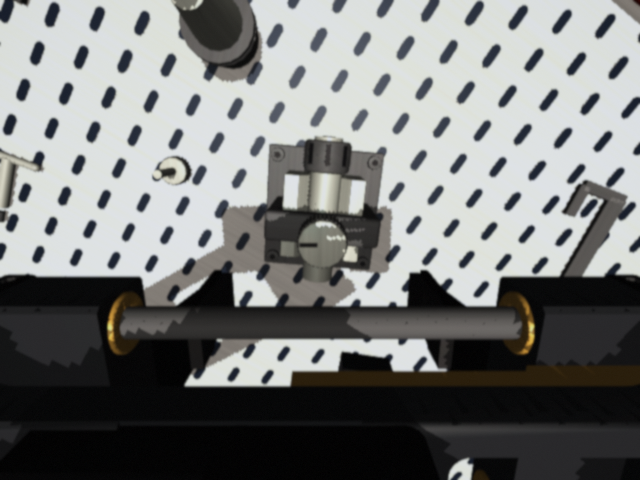

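The index line has moved from about 2.95 to about 2.15 rad, a clockwise turn of roughly 0.8. That matches the seat angle worked out from the torque. The chuck is still in its V, and the gripper is clear.

```bash
python3 - <<'E'
from h import *
print(bot.finish_job())
E
```

```text
the job is handed in; nothing more can be done
None
```

The loaded clamp's thumbscrew is turned clockwise to its seat, made snug and released. I handed the job in at about 10.3 s of the 43 s allowed.

- **Turning:** I gripped the head from above at 30 N and turned it in one grasp. The torque stayed at about 0.045 N m (free turning) for the first 0.8 rad.
- **Seat and stop:** It then rose to 0.14 and 0.24 N m over two 0.1 rad steps. That is about 0.2 rad past the seat, which is snug and well short of the 0.5 limit, so I stopped there and let go.
- **After release:** The gripper is 11 cm above the grip height, with the wrist force near zero. The chuck is still in its V, and I never went near the empty clamp.

**Where checks disagreed:**
- **Index line:** Read by eye, it moved about 0.8 rad, matching the seat angle from the torque. My script's dark-pixel estimate gave 0.67 rad. I think its assumed head centre in the last picture was 1–2 px off, but I did not rerun it.
- **Torque readings:** The wrist moment read about 0.05 N m higher than the joint torque by the end, though both rose by the same amount at the seat.

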